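Sweep the loose bearing blocks into the kit tray

ROBOT

A 6-joint arm with a two-finger parallel gripper is mounted at the origin on the work surface. World frame = base frame: x ahead of the robot, y to its left, z up, the work surface at z = 0. Lengths are in m, angles in degrees, forces in N, time in s.
With the tool pointing down it reaches from about 0.275 to 0.875 m from the base axis. Payload 12.5 kg.
Tool frame: the origin (TCP) lies midway between the tips of the shut fingers; the grasp point (between the pads) lies 19 mm behind it; z points along the fingers, y is the direction in which the jaws open and shut (so a half turn about z gives the same grasp; the last joint's range is limited). The gripper opens to 85 mm and grips with 20 to 120 N. Pads are 22 mm wide; open, the fingers measure 114 mm over their backs; the gripper's body (76 mm by 85 mm) begins 54 mm behind the grasp point. The pads swing forward as they close: fully open they stand 13 mm farther back than shut.
Start: joints at [67.231, 20.094, 94.641, -0, 65.266, -4.847], TCP at [0.169, 0.523, 0.231] pointing down, gripper open.
Joint ranges: [-157.81, 157.81], [-45, 120.19], [0.68, 151.7], [-89.99, 269.99], [4.06, 180], [-164.3, 164.3]. Speed limits (degrees/s): [127.2, 127.2, 159.86, 180, 180, 180].

INTERFACE

Orientations are given as [roll, pitch, yaw] about the fixed x, y, z axes, in that order (R = Rz(yaw) Ry(pitch) Rx(roll)).
In Python, from station import robot gives the robot as it stands.
- The arm moves only by the shell command python3 -m inch 'ROWS' [OPENING]. ROWS is a JSON object of lists of equal length, an entry for each row: "slide": the shift along the tool's x, y, z in mm, a list of three; "spin": the turn about the tool's z in rad. A call has 1 to 12 rows; each row is the pose to reach, as a shift and turn from the pose commanded when the call began, along the tool's axes at that moment; what a row does not reach only later rows make up. A row lasts 1/8 s, in which the tool goes at most 62.5 mm and 10.7 degrees, less where a joint would pass 70% of its speed; a pose out of reach is approached as far as the arm can. A call with a gripper value outside its range is refused whole. OPENING is the closure, from -1 (fully open) to 1 (shut), set as the call begins (- or left out, the last holds). The fingers move at their own pace and stop on an object; the grip force is fixed at half the most. Time passes only in rows, so rows that repeat a pose let the fingers close. It gives the time, the measured TCP pose, the force and the opening at its end, in the units of the state.
- robot.sense(): the state, without advancing time (a new reading comes with each control period).
- robot.read_camera(name): name is "scene" or "side" or "wrist"; returns (picture, depth): 400x640x3 uint8, blue, green, red; 400x640 float32, m along the optical axis (not along the pixel's ray), 0 where there is no reading.
- robot.camera_model(name): a dict with "fovy" (degrees; the focal length in pixels is half the picture's height over the tangent of half this angle, whatever the lens; pixels are square), "cx", "cy" (the principal point, pixels), "origin" and "attitude" of the camera in the world. Camera axes: x right, y down, z forward; pixel columns grow to the right and rows downward; lengths in m; the calibration is good to about 2 mm. The wrist camera is an equidistant fisheye: a pixel r from the principal point sees the ray r / f radians off the axis. A picture is of the moment at which its call begins: read the wrist's pose just before it. camera_model takes no time and is no camera call; for the wrist camera it gives the pose at the moment of the call.
- robot.job_done(): hands the job in, once; it reports no verdict.
The state is a dict: "t": time; "q": joint angles; "joint_vel": joint speeds; "tau": joint torques, N m; "eef_pos": TCP position; "orientation": TCP orientation; "ft_force": force on the tool from outside, world axes, zero at the start; "torque": the same for the moment, N m; "grip_width": finger opening in m.
Only numpy, scipy, OpenCV 4.12 (cv2) and the standard library are available. Lean on these libraries where they do the work, as an engineer would, in place of code of your own. Each camera call takes 0.05 s, during which the arm holds its last target.

TASK

Sweep the three square bearing blocks across the desk into the grey tray through its open side, until each lies fully inside on the flat floor, past the sloping lip. Only push them with the fingers along the surface, never lift one; leave the round gear wheel, the mouse, the screwdriver and the bottle where they are.

Things in the scene. Friction and masses are not known exactly. Their poses are not given: they have to be found in the camera images.
- tray: Grey metal tray fixed to the desk, 130 mm (x) by 250 mm (y). Origin: centre of its underside, at desk height. Walls 30 mm high, 4 mm thick on three sides: back (outer face x = +65 mm) and ends (y = +-125 mm). Side x = -65 mm is open: a lip slopes up from desk level there to the flat floor, 2 mm above the desk from x = -40 mm to the back wall; blocks slide up it easily.
- block_a: One of three identical dark metal bearing blocks, 28 x 28 mm, 18 mm high, about 40 g, a round bore drawn on top. Origin: centre of its underside; z up, x and y along its sides. The blocks and gear wheel start flat on the desk 115 to 200 mm from the tray's origin, on its -x side, about 52 mm apart along its y, in any order.
- block_b: One of three identical dark metal bearing blocks, 28 x 28 mm, 18 mm high, about 40 g, a round bore drawn on top. Origin: centre of its underside; z up, x and y along its sides. The blocks and gear wheel start flat on the desk 115 to 200 mm from the tray's origin, on its -x side, about 52 mm apart along its y, in any order.
- block_c: One of three identical dark metal bearing blocks, 28 x 28 mm, 18 mm high, about 40 g, a round bore drawn on top. Origin: centre of its underside; z up, x and y along its sides. The blocks and gear wheel start flat on the desk 115 to 200 mm from the tray's origin, on its -x side, about 52 mm apart along its y, in any order.
- gear: Round gear wheel of the same dark metal, standing among the blocks: toothed disc 33 mm across and 12 mm high with a hub and an upright 10 mm shaft, 42 mm high in all, 60 g. To be left alone. Origin: centre of its underside; z up along the shaft.
- mouse: Black computer mouse, 100 x 58 mm, 33 mm high, to be left alone. Origin: centre of its underside, x along its length.
- screwdriver: Screwdriver 160 mm long lying on the desk, to be left alone. Origin: under the middle of its length; x along it towards the tip.
- bottle: Closed drinks bottle standing upright, 64 mm across, 190 mm high, to be left alone. Origin: centre of its underside.

How it is judged (in metres and radians):
At the end, for the whole second after the job is handed in: Each block's centre is in the tray, between its end walls and 10 mm or more past the top of the lip (tray x over -30 mm), underside centre below 25 mm, at rest (under 20 mm/s); gear wheel, mouse, screwdriver, bottle within 15 mm of their start, gear wheel and bottle upright within 0.3 rad (x of block_a in the frame of tray between -0.03 and 0.061 m and y of block_a in the frame of tray between -0.121 and 0.121 m and height (world z) of each of block_a, block_b, block_c below 0.025 m and linear speed of each of block_a, block_b, block_c below 0.02 m/s and x of block_b in the frame of tray between -0.03 and 0.061 m and y of block_b in the frame of tray between -0.121 and 0.121 m and x of block_c in the frame of tray between -0.03 and 0.061 m and y of block_c in the frame of tray between -0.121 and 0.121 m and distance of each of gear, mouse, screwdriver, bottle from where it was at the start of the episode below 0.015 m and angle between each of gear, bottle's own z axis and vertical below 0.3 rad); the robot touches nothing.
It fails at once if a block was lifted clear (level and 10 mm up, or 25 mm up at any tilt) (height (world z) of any of block_a, block_b, block_c above 0.025 m or (height (world z) of block_a above 0.01 m and angle between block_a's own z axis and vertical below 0.3 rad) or (height (world z) of block_b above 0.01 m and angle between block_b's own z axis and vertical below 0.3 rad) or (height (world z) of block_c above 0.01 m and angle between block_c's own z axis and vertical below 0.3 rad)).
It fails at once if the gear wheel, mouse, screwdriver or bottle was moved more than 15 mm (distance of any of gear, mouse, screwdriver, bottle from where it was at the start of the episode above 0.015 m).
It also fails if it takes over 64 s, if anything falls off the work surface, if the arm or the gripper's body presses on something with over 40 N, if the wrist force passes 120 N, or if a joint passes its speed limit or range.

## Working session

There is one attempt and no reset: what is moved stays moved. The work goes in short steps, Python scripts to look and compute and a shell command to move; the robot and the scene stay as the last step left them, time stands still between calls to the robot, and variables do not carry over. Pictures are saved under pics/ and viewed, and the job is handed in when it is done.

```bash
ls; mkdir -p pics; python3 - <<'E'
from station import robot
import cv2,json,numpy as np
s=robot.sense();print(s['t'],s['eef_pos'],s['orientation'],s['grip_width'])
for n in ['scene','side','wrist']:
    m=robot.camera_model(n);print(n,m)
    p,d=robot.read_camera(n);cv2.imwrite(f'pics/{n}0.png',p);np.save(f'pics/{n}0.npy',d)
E
```

```text
pics
0.0 [0.1691042  0.52300932 0.23074281] [-1.79931031e+02 -4.21375798e-03  1.62078487e+02] 0.08532918344294112
scene {'fovy': 48.30216138015972, 'cx': 321.44409148456407, 'cy': 195.96545230830307, 'origin': array([1.10764845, 0.56022635, 0.72057044]), 'attitude': array([-1.28817630e+02, -1.29286932e-01,  1.41312856e+02])}
side {'fovy': 47.737652618280364, 'cx': 321.31622424170484, 'cy': 199.36237240828052, 'origin': array([ 0.30663198, -0.61160959,  0.7500615 ]), 'attitude': array([-141.67562812,    0.24851363,  -22.98648856])}
wrist {'fovy': 65.70646984690485, 'cx': 317.68357555407124, 'cy': 198.98584570650732, 'origin': array([0.10463356, 0.54355798, 0.3738895 ]), 'attitude': array([1.64648508e+02, 3.04135012e-02, 7.21062334e+01])}
```

View pics/scene0.png

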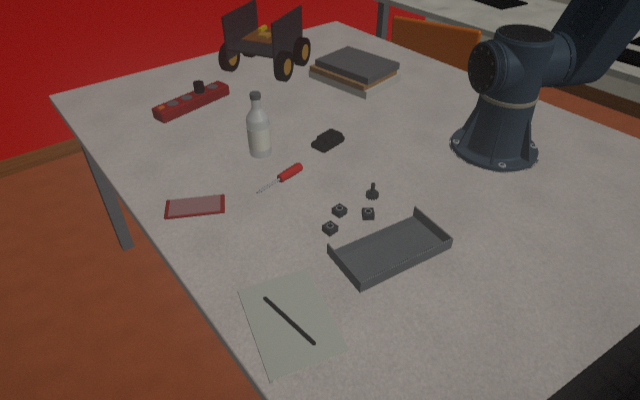

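View pics/side0.png

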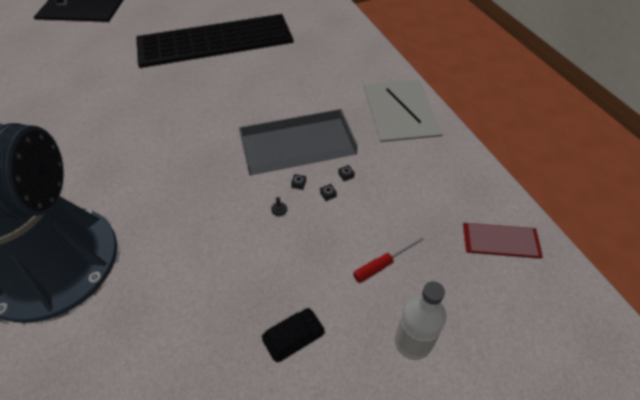

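View pics/wrist0.png

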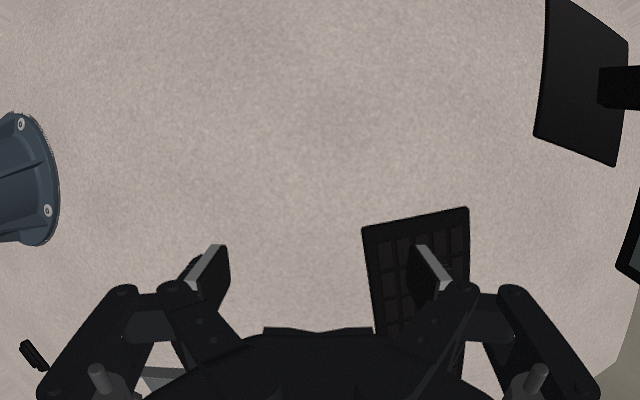

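```bash
cat > h.py <<'E'
import numpy as np,cv2
from scipy.spatial.transform import Rotation as R
from station import robot
def ray(n,u,v,m=None):
    m=m or robot.camera_model(n); f=200/np.tan(np.radians(m['fovy']/2))
    d=np.array([(u-m['cx'])/f,(v-m['cy'])/f,1.])
    if n=='wrist':
        r=np.hypot(d[0],d[1]); d=np.array([d[0]/r*np.sin(r),d[1]/r*np.sin(r),np.cos(r)])
    return np.array(m['origin']),R.from_euler('xyz',m['attitude'],degrees=True).apply(d)
def onz(n,u,v,z,m=None):
    o,d=ray(n,u,v,m); return (o+d*(z-o[2])/d[2]).round(4)
def proj(n,P,m=None):
    m=m or robot.camera_model(n); f=200/np.tan(np.radians(m['fovy']/2))
    c=R.from_euler('xyz',m['attitude'],degrees=True).inv().apply(np.atleast_2d(P)-m['origin'])
    return np.c_[m['cx']+f*c[:,0]/c[:,2],m['cy']+f*c[:,1]/c[:,2]]
E
python3 - <<'E'
import cv2
a=cv2.imread('pics/scene0.png')[170:300,310:470];cv2.imwrite('pics/sc.png',cv2.resize(a,None,fx=5,fy=4.6,interpolation=2)[:598])
a=cv2.imread('pics/side0.png')[95:225,225:385];cv2.imwrite('pics/si.png',cv2.resize(a,None,fx=5,fy=4.6,interpolation=2)[:598])
from h import *
for u,v in [(340,210),(368,213),(330,228),(372,195)]: print(onz('scene',u,v,.018))
for u,v in [(299,181),(346,172),(328,191),(279,210)]: print(onz('side',u,v,.018))
for u,v in [(362,286),(452,240),(415,209),(328,246)]: print('tray',onz('scene',u,v,.03))
for u,v in [(240,127),(342,111)]: print('tray',onz('side',u,v,.03))
E
```

```text
[ 0.5593 -0.0502  0.018 ]
[5.139e-01 1.000e-04 1.800e-02]
[ 0.6188 -0.0161  0.018 ]
[ 0.4584 -0.0441  0.018 ]
[ 0.5054 -0.0129  0.018 ]
[ 0.6084 -0.0291  0.018 ]
[ 0.5513 -0.0626  0.018 ]
[ 0.4401 -0.0692  0.018 ]
tray [0.6846 0.1625 0.03  ]
tray [0.4417 0.191  0.03  ]
tray [0.4263 0.0689 0.03  ]
tray [0.6669 0.0351 0.03  ]
tray [0.4359 0.1857 0.03  ]
tray [0.6773 0.143  0.03  ]
```

View pics/sc.png

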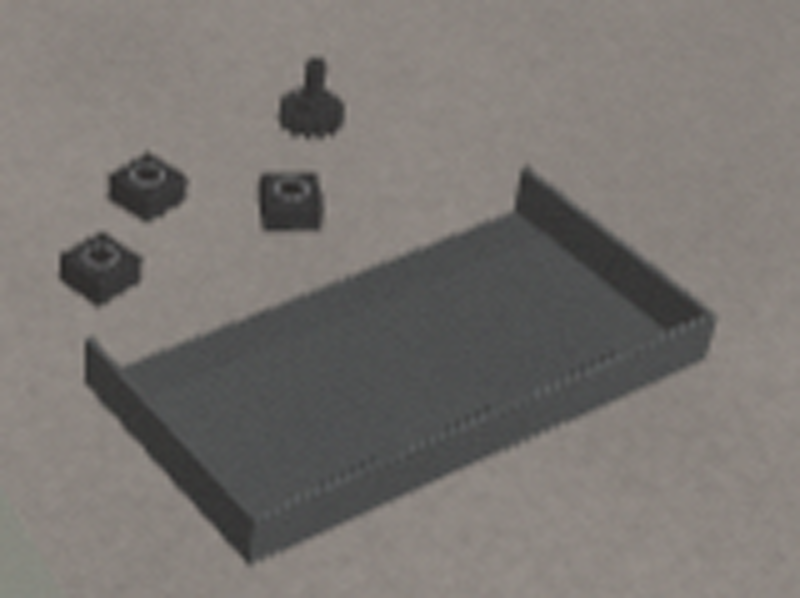

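View pics/si.png

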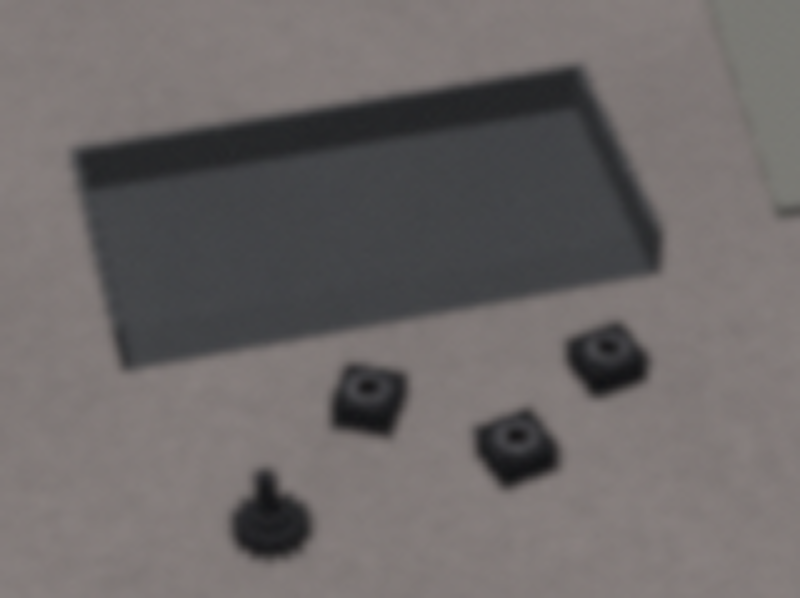

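```bash
python3 - <<'E'
from h import *
S=lambda a,b,z:onz('scene',310+a/5-.4,170+b/4.6-.4,z)
D=lambda a,b,z:onz('side',225+a/5-.4,95+b/4.6-.4,z)
for n,p,q,z in [('b1',(291,188),(368,387),.018),('b2',(148,175),(517,436),.018),('b3',(100,255),(607,347),.018),('gear',(316,62),(265,472),.042),
 ('back near',(714,320),(78,150),.03),('back far',(252,520),(580,68),.03),('open far',(90,340),(660,230),.03),('open near',(527,165),None,.03),('open near bot',(515,213),(125,366),.0),('open far bot',(88,380),(660,270),0.)]:
    a=S(*p,z); b=D(*q,z) if q else a
    print(n,a,b,((a+b)/2).round(4))
for n,u,v,z in [('mouse',327,140,.03),('sd tip',258,192,.01),('sd end',301,166,.015),('bottle',260,150,0)]: print(n,onz('scene',u,v,z))
E
```

```text
b1 [ 0.5079 -0.007   0.018 ] [ 0.5062 -0.0063  0.018 ] [ 0.507  -0.0066  0.018 ]
b2 [ 0.5551 -0.0581  0.018 ] [ 0.553  -0.0586  0.018 ] [ 0.554  -0.0584  0.018 ]
b3 [ 0.6131 -0.0245  0.018 ] [ 0.6108 -0.0239  0.018 ] [ 0.612  -0.0242  0.018 ]
gear [ 0.4457 -0.057   0.042 ] [ 0.4439 -0.0556  0.042 ] [ 0.4448 -0.0563  0.042 ]
back near [0.4389 0.1899 0.03  ] [0.4361 0.1849 0.03  ] [0.4375 0.1874 0.03  ]
back far [0.6819 0.1538 0.03  ] [0.6766 0.1497 0.03  ] [0.6792 0.1518 0.03  ]
open far [0.6628 0.0287 0.03  ] [0.66   0.0267 0.03  ] [0.6614 0.0277 0.03  ]
open near [0.4165 0.06   0.03  ] [0.4165 0.06   0.03  ] [0.4165 0.06   0.03  ]
open near bot [0.4209 0.0615 0.    ] [0.4169 0.0635 0.    ] [0.4189 0.0625 0.    ]
open far bot [0.6615 0.0262 0.    ] [0.6625 0.0278 0.    ] [0.662 0.027 0.   ]
mouse [ 0.3939 -0.3026  0.03  ]
sd tip [ 0.6717 -0.2424  0.01  ]
sd end [ 0.52   -0.2611  0.015 ]
bottle [ 0.5531 -0.42    0.    ]
```

```bash
cat >> h.py <<'E'
C=np.array([.5488,.107]);TH=np.radians(81.9)
tx=np.array([np.cos(TH),np.sin(TH)]);ty=np.array([-tx[1],tx[0]])
def t2w(x,y): return C+x*tx+y*ty
def w2t(p): d=np.array(p)[:2]-C; return np.array([d@tx,d@ty]).round(4)
def slide(x,y,z):
    s=robot.sense(); M=R.from_euler('xyz',s['orientation'],degrees=True)
    print('now tray',w2t(s['eef_pos']),s['eef_pos'].round(4),s['orientation'].round(2),s['t'])
    print('slide',(M.inv().apply(np.r_[t2w(x,y),z]-s['eef_pos'])*1000).round(1))
E
python3 - <<'E'
from h import *
for p in [(.507,-.0066),(.554,-.0584),(.612,-.0242),(.4448,-.0563)]: print(w2t(p))
slide(-.158,.0254,.1)
E
```

```text
[-0.1184  0.0254]
[-0.163  -0.0285]
[-0.121  -0.0811]
[-0.1763  0.08  ]
now tray [0.3585 0.4345] [0.1691 0.5231 0.2309] [-179.95   -0.    162.08] 0.15
slide [-491.2 -439.   131.3]
```

```bash
python3 -m inch '{"slide":[[-20,-18,4],[-60,-54,12],[-100,-90,20],[-140,-126,30],[-185,-165,40],[-230,-205,50],[-275,-245,60],[-320,-285,70],[-365,-325,80],[-410,-366,90],[-450,-402,100],[-491,-439,100]],"spin":[0.05,0.17,0.3,0.42,0.55,0.68,0.8,0.93,1.05,1.18,1.3,1.4]}' 1; python3 -c "
from h import *
slide(-.158,.0254,.1)"
```

```text
t: 1.65
eef_pos: [0.5015, -0.0473, 0.1305]
orientation: [-179.9, -0.0, 81.6]
ft_force: [0.8, 1.4, 0.3]
grip_width: -0.0001
now tray [-0.1594  0.0251] [ 0.5015 -0.0473  0.1305] [-1.7991e+02 -1.0000e-02  8.1630e+01] 1.65
slide [ 1.4 -0.3 30.5]
```

```bash
python3 - <<'E'
from h import *
p,d=robot.read_camera('wrist');cv2.imwrite('pics/w1.png',p)
E
```

```text
(no output)
```

View pics/w1.png

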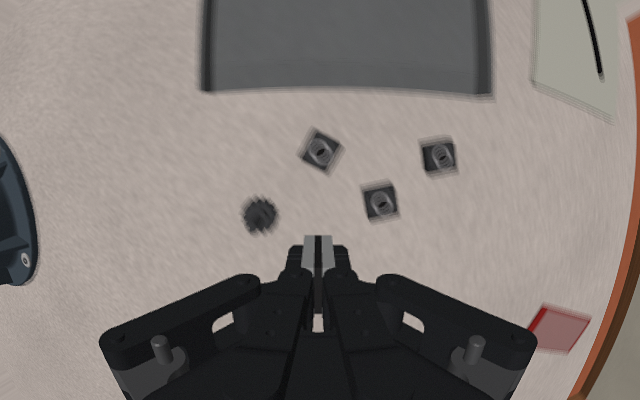

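```bash
python3 - <<'E'
from h import *
for u,v,z in [(320,151,.018),(381,202,.018),(441,156,.018),(261,214,.012)]: print(w2t(onz('wrist',u,v,z)))
E
```

```text
[-0.1259  0.0193]
[-0.1706 -0.0337]
[-0.1292 -0.0872]
[-0.1823  0.0727]
```

```bash
python3 - <<'E'
from h import *
m=robot.camera_model('wrist')
p,d=robot.read_camera('wrist');cv2.imwrite('pics/w2.png',p)
g=cv2.cvtColor(p,cv2.COLOR_BGR2GRAY)
b=((g<75)*255).astype(np.uint8); b[235:]=0; b[:110]=0; b[:,:200]=0;b[:,500:]=0
for c in cv2.findContours(cv2.morphologyEx(b,cv2.MORPH_CLOSE,np.ones((9,9))),0,2)[0]:
    if cv2.contourArea(c)>200:
        (u,v),s,a=cv2.minAreaRect(c);print(u,v,s,a,w2t(onz('wrist',u,v,.012,m)))
cv2.imwrite('pics/w2c.png',cv2.resize(p[80:300,200:500],None,fx=2.6,fy=2.6))
slide(-.158,.0254,.1)
E
```

```text
252.20001220703125 207.9000244140625 (34.882659912109375, 36.224300384521484) 63.43495178222656 [-0.1764  0.0804]
372.9764404296875 192.09628295898438 (33.68640899658203, 32.44532775878906) 77.19573211669922 [-0.1631 -0.0274]
431.02703857421875 146.16217041015625 (32.879798889160156, 33.53739547729492) 80.53767395019531 [-0.1214 -0.0794]
311.3149108886719 142.0346221923828 (32.35293960571289, 33.29412078857422) 28.07248878479004 [-0.1188  0.0264]
now tray [-0.1611  0.023 ] [ 0.5033 -0.0492  0.1311] [1.7992e+02 3.0000e-02 8.1500e+01] 1.75
slide [ 3.1 -2.4 31.1]
```

View pics/w2c.png

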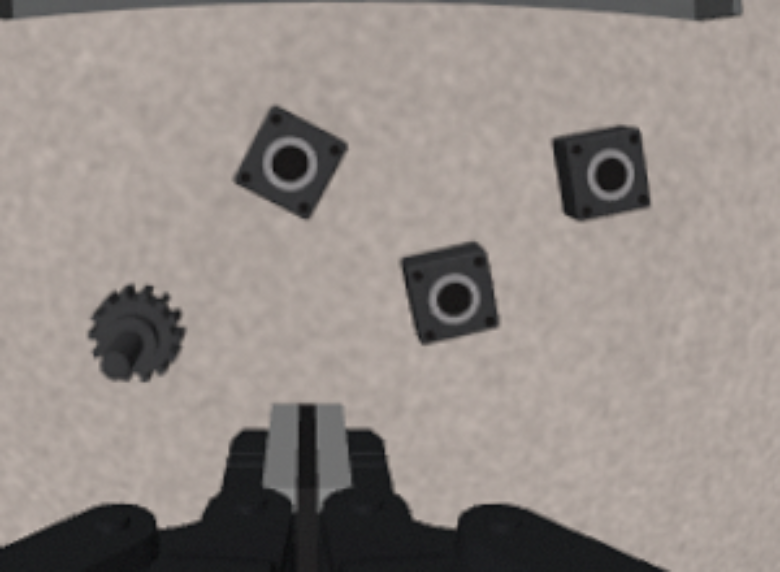

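```bash
python3 -m inch '{"slide":[[1,-1,20],[2,-1,50],[2,-1,80],[2,-1,100],[2,-1,108],[2,-1,108]],"spin":[0,0,0,0,0,0]}' 0.62; python3 -c "
from h import *
slide(-.158,.0254,.007)"
```

```text
t: 2.5
eef_pos: [0.5004, -0.0431, 0.0233]
orientation: [-180.0, -0.0, 81.9]
ft_force: [-0.6, -1.5, -0.3]
grip_width: 0.0164
now tray [-0.1554  0.0267] [ 0.5004 -0.0431  0.0233] [-179.97   -0.     81.89] 2.5
slide [-2.6  1.4 16.3]
```

```bash
python3 -m inch '{"slide":[[-2,1,8],[-2,1,14],[-2,1,16],[2,1,16],[8,1,16],[15,1,16],[22,1,16],[30,1,16],[38,1,16],[46,1,16],[52,1,16],[54,1,16]],"spin":[0,0,0,0,0,0,0,0,0,0,0,0]}'; python3 -c "
from h import *
slide(-.01,.0254,.007)
p,d=robot.read_camera('wrist');cv2.imwrite('pics/w3.png',p)"
```

```text
t: 4.0
eef_pos: [0.5093, 0.0103, 0.0073]
orientation: [180.0, 0.0, 81.9]
ft_force: [1.3, -1.2, 0.7]
grip_width: 0.0163
now tray [-0.1013  0.0255] [0.5093 0.0103 0.0073] [180.     0.    81.88] 4.0
slide [91.3  0.1  0.3]
```

View pics/w3.png

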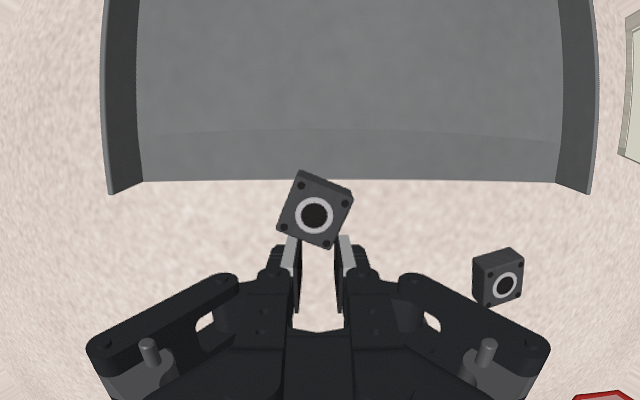

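```bash
python3 -m inch '{"slide":[[4,0,0],[12,0,0],[21,0,0],[30,0,0],[39,0,0],[48,0,0],[57,0,0],[66,0,0],[75,0,0],[84,0,0],[90,0,0],[92,0,0]],"spin":[0,0,0,0,0,0,0,0,0,0,0,0]}'; python3 -c "
from h import *
p,d=robot.read_camera('wrist');cv2.imwrite('pics/w4.png',p)
slide(-.160,-.0811,.07)"
```

```text
t: 5.55
eef_pos: [0.5223, 0.1014, 0.0073]
orientation: [180.0, -0.0, 81.9]
ft_force: [-0.7, -1.4, 1.2]
grip_width: 0.0157
now tray [-0.0093  0.0255] [0.5223 0.1014 0.0073] [180.    -0.    81.88] 5.6
slide [-150.6  106.6  -62.8]
```

View pics/w4.png

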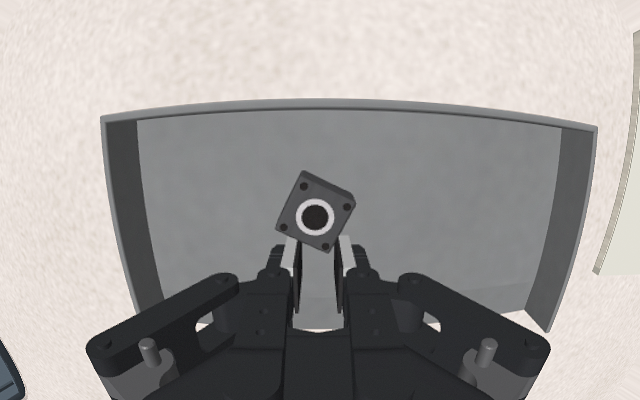

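```bash
python3 -m inch '{"slide":[[-3,0,0],[-10,0,0],[-18,0,-2],[-24,0,-20],[-30,0,-50],[-50,15,-70],[-80,40,-72],[-110,70,-72],[-135,95,-72],[-148,105,-72],[-151,107,-72],[-151,107,-72]],"spin":[0,0,0,0,0,0,0,0,0,0,0,0]}'; python3 -c "
from h import *
slide(-.160,-.0805,.007)
m=robot.camera_model('wrist')
p,d=robot.read_camera('wrist');cv2.imwrite('pics/w5.png',p)"
```

```text
t: 7.1
eef_pos: [0.6062, -0.063, 0.0795]
orientation: [-180.0, -0.0, 81.9]
ft_force: [0.0, 0.5, -0.1]
grip_width: 0.0163
now tray [-0.1602 -0.0808] [ 0.6062 -0.063   0.0795] [-1.7997e+02 -1.0000e-02  8.1880e+01] 7.1
slide [ 0.2 -0.3 72.5]
```

View pics/w5.png

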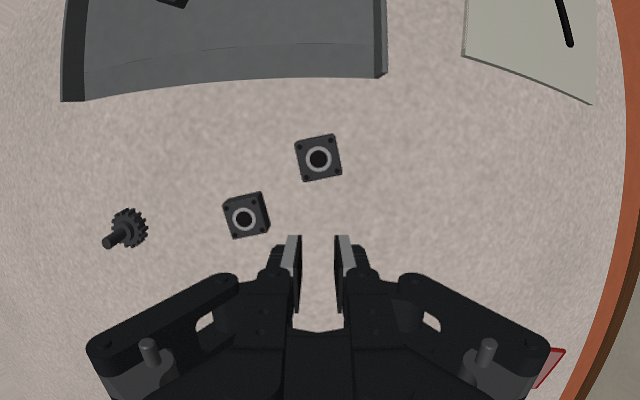

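```bash
python3 -m inch '{"slide":[[0,0,15],[0,0,35],[0,0,55],[0,0,68],[0,0,72],[0,0,72],[4,0,72],[10,0,72],[18,0,72],[26,0,72],[34,0,72],[38,0,72]],"spin":[0,0,0,0,0,0,0,0,0,0,0,0]}'; python3 -m inch '{"slide":[[3,0,0],[11,0,0],[20,0,0],[29,0,0],[38,0,0],[47,0,0],[56,0,0],[65,0,0],[74,0,0],[80,0,0],[84,0,0],[84,0,0]],"spin":[0,0,0,0,0,0,0,0,0,0,0,0]}';python3 -c "
from h import *
slide(-.008,-.0811,.007)
p,d=robot.read_camera('wrist');cv2.imwrite('pics/w6.png',p)"
```

```text
t: 8.65
eef_pos: [0.6123, -0.0254, 0.0073]
orientation: [180.0, 0.0, 81.9]
ft_force: [0.6, -1.6, 0.8]
grip_width: 0.0162
t: 10.15
eef_pos: [0.624, 0.0574, 0.0072]
orientation: [-180.0, -0.0, 81.9]
ft_force: [-0.1, -0.1, 0.9]
grip_width: 0.0161
now tray [-0.0385 -0.0814] [0.624  0.0574 0.0072] [-179.99   -0.     81.88] 10.15
slide [30.5 -0.4  0.2]
```

View pics/w6.png

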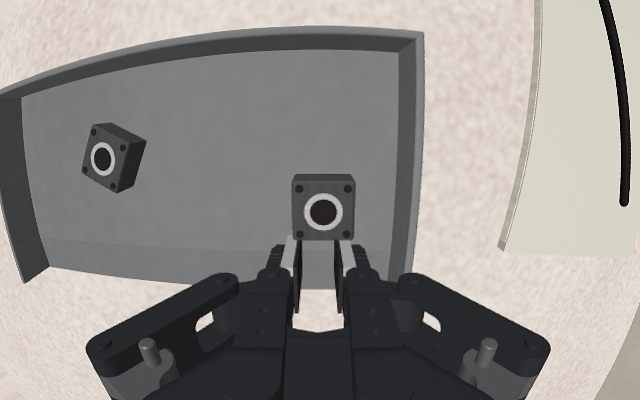

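Block b3 (at 323,210) is square against the fingers, just past the lip. I'll push it a further 31 mm, then retreat and move behind b2.

```bash
python3 -m inch '{"slide":[[4,0,0],[11,0,0],[18,0,0],[25,0,0],[30,0,0],[31,0,0],[31,0,0],[27,0,0],[20,0,-1],[10,0,-10],[0,0,-30],[-10,0,-60]],"spin":[0,0,0,0,0,0,0,0,0,0,0,0]}';python3 -c "
from h import *
slide(-.203,-.0278,.07)"
```

```text
t: 11.7
eef_pos: [0.6224, 0.0463, 0.0687]
orientation: [-180.0, 0.0, 81.8]
ft_force: [-0.1, 0.2, -0.9]
grip_width: 0.0161
now tray [-0.0497 -0.0814] [0.6224 0.0463 0.0687] [-179.98    0.     81.84] 11.7
slide [-153.3  -53.5   -1.2]
```

```bash
python3 -m inch '{"slide":[[-10,-3,-3],[-30,-10,-5],[-55,-19,-5],[-80,-28,-5],[-105,-36,-5],[-130,-45,-5],[-148,-51,-5],[-154,-53,-5],[-154,-53,-5],[-154,-53,-5]],"spin":[0,0,0,0,0,0,0,0,0,0]}';python3 -c "
from h import *
slide(-.203,-.0278,.007)
p,d=robot.read_camera('wrist');cv2.imwrite('pics/w7.png',p)"
```

```text
t: 12.95
eef_pos: [0.5486, -0.0971, 0.0723]
orientation: [180.0, -0.0, 81.9]
ft_force: [-0.5, -0.1, 0.3]
grip_width: 0.0161
now tray [-0.2021 -0.0286] [ 0.5486 -0.0971  0.0723] [179.99  -0.    81.9 ] 12.95
slide [-0.9 -0.8 65.3]
```

View pics/w7.png

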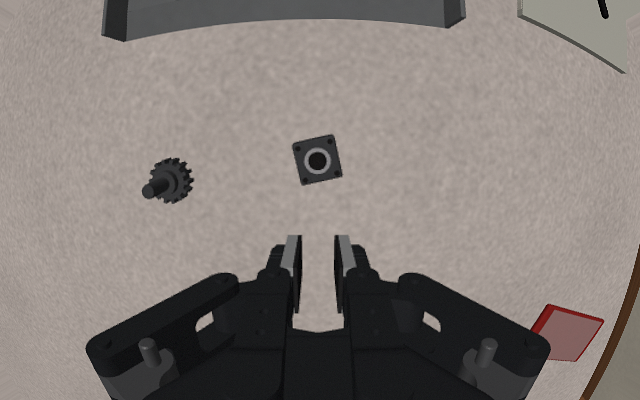

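```bash
python3 -m inch '{"slide":[[0,0,15],[0,0,35],[0,0,55],[0,0,63],[0,0,65],[3,0,65],[8,0,65],[15,0,65],[24,0,65],[33,0,65],[42,0,65],[51,0,65]],"spin":[0,0,0,0,0,0,0,0,0,0,0,0]}'; python3 -m inch '{"slide":[[8,0,0],[17,0,0],[26,0,0],[35,0,0],[44,0,0],[53,0,0],[62,0,0],[71,0,0],[80,0,0],[89,0,0],[96,0,0],[98,0,0]],"spin":[0,0,0,0,0,0,0,0,0,0,0,0]}';python3 -c "
from h import *
slide(-.008,-.0285,.007)
p,d=robot.read_camera('wrist');cv2.imwrite('pics/w8.png',p)"
```

```text
t: 14.5
eef_pos: [0.5557, -0.0465, 0.0073]
orientation: [180.0, 0.0, 81.9]
ft_force: [-0.2, -0.4, 0.6]
grip_width: 0.0162
t: 16.0
eef_pos: [0.5695, 0.0503, 0.0073]
orientation: [-180.0, 0.0, 81.9]
ft_force: [-1.2, -0.7, 1.4]
grip_width: 0.0166
now tray [-0.0532 -0.0285] [0.5695 0.0503 0.0073] [-180.      0.     81.89] 16.0
slide [45.2  0.   0.3]
```

View pics/w8.png

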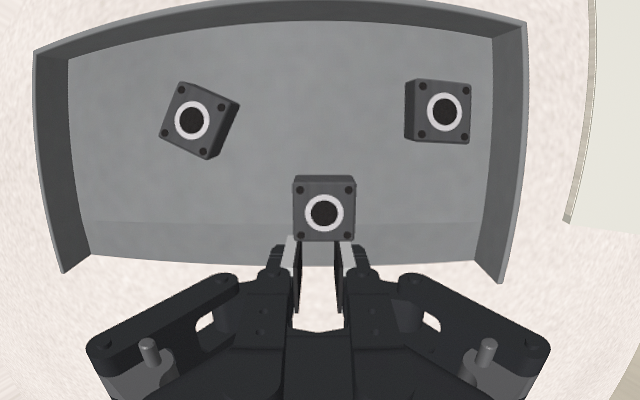

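b2 (323,212) is on the lip, with b1 (192,120) and b3 (445,110) inside. Finishing the push, then backing off and raising.

```bash
python3 -m inch '{"slide":[[4,0,0],[12,0,0],[21,0,0],[30,0,0],[38,0,0],[44,0,0],[46,0,0],[46,0,0],[42,0,0],[34,0,0],[25,0,-8],[10,0,-25]],"spin":[0,0,0,0,0,0,0,0,0,0,0,0]}'; python3 -m inch '{"slide":[[-5,0,-30],[-20,0,-70],[-35,0,-110],[-45,0,-140],[-50,0,-150],[-50,0,-150],[-50,0,-150],[-50,0,-150]],"spin":[0,0,0,0,0,0,0,0]}';python3 - <<'E'
from h import *
m=robot.camera_model('wrist')
p,d=robot.read_camera('wrist');cv2.imwrite('pics/w9.png',p)
p,d=robot.read_camera('scene');cv2.imwrite('pics/s9.png',p)
cv2.imwrite('pics/s9c.png',cv2.resize(p[130:310,230:470],None,fx=3.3,fy=3.3))
p,d=robot.read_camera('side');cv2.imwrite('pics/si9.png',p)
E
```

```text
t: 17.55
eef_pos: [0.5705, 0.0589, 0.0328]
orientation: [-180.0, 0.0, 81.9]
ft_force: [1.0, 0.2, 1.1]
grip_width: 0.0161
t: 18.55
eef_pos: [0.5634, 0.0105, 0.1812]
orientation: [-179.9, 0.0, 81.9]
ft_force: [-0.2, 0.2, 0.7]
grip_width: 0.0162
```

View pics/w9.png

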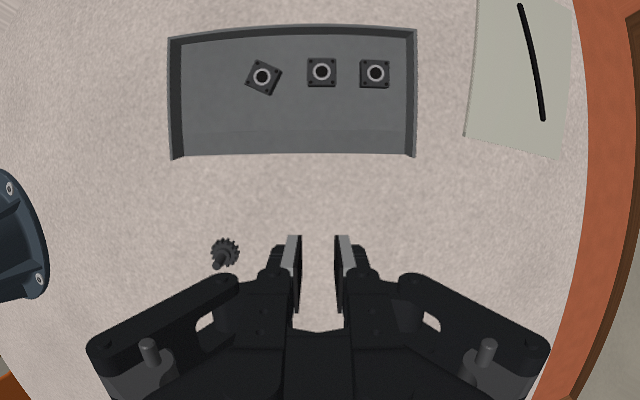

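View pics/s9c.png

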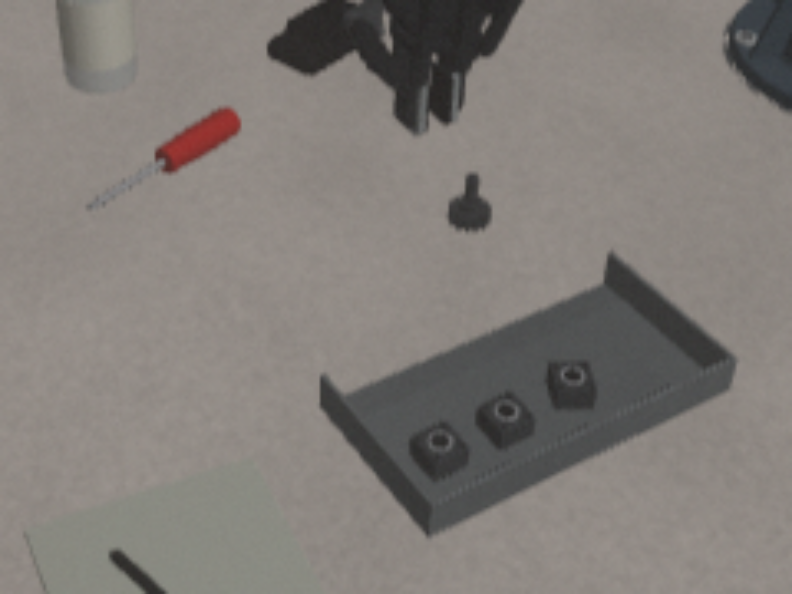

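View pics/si9.png

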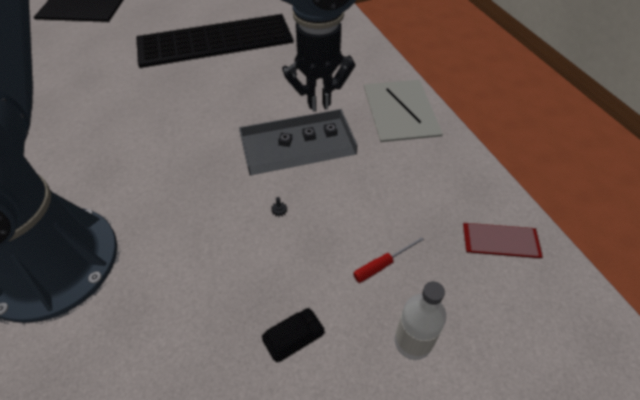

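```bash
python3 - <<'E'
from h import *
for u,v in [(572,374),(507,411),(440,440)]: print('scene',w2t(onz('scene',230+u/3.3-.4,130+v/3.3-.4,.02)))
for u,v in [(262,77),(321,72),(375,73)]: print('wrist',w2t(onz('wrist',u,v,.02)))
a=cv2.imread('pics/side0.png').astype(int);b=cv2.imread('pics/si9.png').astype(int)
print('side diff gear,mouse,sd,bottle',[np.abs(a-b)[s].max() for s in np.s_[195:218,268:292],np.s_[305:365,258:330],np.s_[235:285,350:426],np.s_[280:360,392:450]])
s=robot.sense();print(s['t'],s['ft_force'],s['joint_vel'])
robot.job_done()
E
```

```text
File "<stdin>", line 5
    print('side diff gear,mouse,sd,bottle',[np.abs(a-b)[s].max() for s in np.s_[195:218,268:292],np.s_[305:365,258:330],np.s_[235:285,350:426],np.s_[280:360,392:450]])
                                                                                                ^
SyntaxError: invalid syntax
```

```bash
python3 - <<'E'
from h import *
for u,v in [(572,374),(507,411),(440,440)]: print('scene',w2t(onz('scene',230+u/3.3-.4,130+v/3.3-.4,.02)))
for u,v in [(262,77),(321,72),(375,73)]: print('wrist',w2t(onz('wrist',u,v,.02)))
a=cv2.imread('pics/side0.png').astype(int);b=cv2.imread('pics/si9.png').astype(int)
print('side diff gear,mouse,sd,bottle',[np.abs(a-b)[s].max() for s in (np.s_[195:218,268:292],np.s_[305:365,258:330],np.s_[235:285,350:426],np.s_[280:360,392:450])])
s=robot.sense();print(s['t'],s['ft_force'],s['joint_vel'])
E
```

```text
scene [0.0131 0.0263]
scene [ 0.0185 -0.0319]
scene [ 0.0172 -0.0842]
wrist [0.0131 0.0269]
wrist [ 0.0169 -0.0306]
wrist [ 0.0172 -0.0835]
side diff gear,mouse,sd,bottle [np.int64(4), np.int64(8), np.int64(5), np.int64(4)]
18.7 [-0.27999417 -0.26575356 -0.54798417] [-0.01714721 -0.30434183 -0.13149619  0.01462894  0.11340135 -0.01236155]
```

```bash
python3 -c "
from station import robot
print(robot.job_done())"
```

```text
the job is handed in; nothing more can be done
None
```

I pushed each of the three blocks straight into the tray along the surface, using the nearly shut fingers 7 mm above the desk. I then backed off, raised the arm clear and handed the job in at about 18.7 s of the 64 s allowed. The hand-in gives no verdict, so the result rests on these last checks:

- **Blocks:** the scene and wrist cameras put the centres at tray x of about +13, +17 and +17 mm (must be between -30 and 61 mm). Their tray y is about +27, -31 and -84 mm (must be within ±121 mm). The two cameras agreed to within 2 mm, and in the pictures all three blocks lie flat on the floor past the lip.
- **Things to leave alone:** the gear wheel, mouse, screwdriver and bottle look the same in the side camera before and after, with only noise-level differences (at most 8 grey levels), and the gear wheel and bottle stand upright.
- **Robot:** it was touching nothing at the end, and the forces I read during the job were at most about 2 N.
- **One disagreement:** an early wrist picture, taken while the arm was still settling, was about 7 mm off from the other cameras. I took it again once the arm was still, and it then agreed to about 1–2 mm.

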